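Chuck the domed pestle in the homogeniser drive

TASK

Take the grinding pestle with the rounded dome end out of the stand, set its shank upright and fully home in the open collet of the drive unit without ramming it, let go, and then turn the collet nut clockwise (seen from above) until you feel the collet grip the shank firmly, but do not overtighten it. Leave the other two pestles and the things around where they are.

Things in the scene. Friction and masses are not known exactly. Their poses are not given: they have to be found in the camera images.
- dome_pestle: Steel grinding pestle with a rounded dome end up, upright, shank down, in any of the stand's three holes. From the origin (centre of the shank's foot, z up): shank 10 mm diameter from 0 to 47 mm, foot chamfered 1.5 mm; grip collar 16 mm diameter from 47 to 71 mm; dome 16 mm wide from 71 to 79 mm (top). About 80 g. This is the one to fit.
- disc_pestle: Steel grinding pestle with a flat disc end up, upright, shank down, in any of the stand's three holes. From the origin (centre of the shank's foot, z up): shank 10 mm diameter from 0 to 47 mm, foot chamfered 1.5 mm; grip collar 16 mm diameter from 47 to 71 mm; thin neck, then a disc 26 mm in diameter up to 79 mm (top). About 80 g. Leave it in the stand.
- cone_pestle: Steel grinding pestle with a pointed cone end up, upright, shank down, in any of the stand's three holes. From the origin (centre of the shank's foot, z up): shank 10 mm diameter from 0 to 47 mm, foot chamfered 1.5 mm; grip collar 16 mm diameter from 47 to 71 mm; cone from 71 to 86 mm (top). About 80 g. Leave it in the stand.
- stand: Fixed grey block 50 x 170 x 32 mm with three holes of 13 mm diameter and 28 mm depth in a row along its y axis, at y = -55, 0 and +55 mm; a pestle in it stands 4 mm above the worktop. Origin: centre of its underside, z up. Free room for fingers on both sides of the row (along its x axis).
- drive: Fixed homogeniser drive unit: a round white housing 92 mm in diameter at the foot, 70 mm high, with a steel neck of 24 mm diameter and, on top, the round knurled aluminium collet nut, its axis upright. Origin: centre of its underside on the worktop.
- socket: The fixed steel bore under the jaws, part of the drive: about 12.4 mm inside diameter from the collet floor to 16 mm above it. Origin: on the axis, 3 mm below the collet floor.
- collet_floor (a point): Centre of the flat floor of the collet, on its axis, 72 mm above the worktop; z up. The mouth (14 mm diameter) in the nut's top lies 44 mm above it. The pestle, fully home, stands on this floor with the underside of its collar 3 mm and its dome top 35 mm above the nut's top. The collet starts open, the jaws at least 1.2 mm clear of a centred shank.
- nut_grip (a point): Point on the collet's axis at the height to grip the nut, 6 mm below the nut's top face (this frame does not turn with the nut). The knurled nut is 36 mm in diameter, 28 mm high (88 to 116 mm above the worktop), its top 4 mm bevelled; below it is only the 24 mm neck, down to 70 mm. It turns on its axis without rising; clockwise from above tightens.
- guide_1: The fixed guide of jaw 1 of the collet, with the jaw it carries (three steel jaws at 0, 120 and 240 degrees round the axis, 6 mm wide, 20 mm tall, hidden in the nut 17 to 37 mm above the collet floor). Jaws do not turn; the nut drives all three inwards together, 2 mm per rad. Origin: on the axis, 27 mm above the collet floor; it does not move.
- guide_2: The fixed guide of jaw 2 of the collet, with the jaw it carries (three steel jaws at 0, 120 and 240 degrees round the axis, 6 mm wide, 20 mm tall, hidden in the nut 17 to 37 mm above the collet floor). Jaws do not turn; the nut drives all three inwards together, 2 mm per rad. Origin: on the axis, 27 mm above the collet floor; it does not move.
- guide_3: The fixed guide of jaw 3 of the collet, with the jaw it carries (three steel jaws at 0, 120 and 240 degrees round the axis, 6 mm wide, 20 mm tall, hidden in the nut 17 to 37 mm above the collet floor). Jaws do not turn; the nut drives all three inwards together, 2 mm per rad. Origin: on the axis, 27 mm above the collet floor; it does not move.
- sample_cup: Bystander: sample cup with screw lid, 58 mm diameter, 70 mm high; origin at the centre of its underside.
- petri_dish: Bystander: petri dish, 93 mm diameter, 17 mm high; origin at the centre of its underside.
- gel_tube: Bystander: gel tube 40 x 136 x 27 mm lying along its own y; origin at the centre of its underside.
- timer: Bystander: bench timer 66 x 66 x 18 mm; origin at the centre of its underside.
- marker: Bystander: marker pen 17 x 135 x 16 mm lying along its own y; origin at the centre of its underside.
- nut_top (a point): Centre of the nut's top face. The nut starts slack at an unknown angle and turns against a drag of 0.25 N m (of either sign when at rest) for 0.6 to 1.65 rad (take a second bite if need be), until the jaws meet the shank; then the moment climbs by about 0.5 N m per rad. 0.15 to 0.25 N m more than while slack is a firm grip (25 to 40 N per jaw), 0.35 too tight. The nut stays where it is left.

How it is judged:
By the outcome, as a careful person would: the job done as asked, in the order asked, and still so for the second after the job is handed in, with the robot touching nothing.
It also fails if it takes over 72 s, if anything falls off the work surface, if the arm or the gripper's body presses on something with over 40 N, if the wrist force passes 120 N, or if a joint passes its speed limit or range.

ROBOT

A 6-joint arm with a two-finger parallel gripper is mounted at the origin on a cart in front of the work surface, level with it; the furniture and walls round the work are solid. World frame = base frame: x ahead of the robot, y to its left, z up, the work surface at z = 0. Lengths are in m, angles in degrees, forces in N, time in s.
With the tool pointing down it reaches from about 0.375 to 0.9 m from the base axis. Payload 3.1 kg.
Tool frame: the origin (TCP) lies on the centre line of the jaws, within the pads' length; the fingertips stand tip_extent ahead of it and the grasp point (between the pads) lies 5 mm behind it (tip_extent is the distance from the TCP to the fingertips, in m); z points along the fingers, y is the line along which they close (so a half turn about z gives the same grasp; the last joint's range is limited). The gripper opens to 87 mm and grips with 3 to 60 N. Pads are 19 mm wide; open, the fingers measure 117 mm over their backs; the gripper's body (75 mm by 190 mm) begins 51 mm behind the grasp point.
Start: joints at [60.762, 30.224, 82.088, -0, 67.689, -10.227], TCP at [0.204, 0.591, 0.237] pointing down, gripper open.
Joint ranges: [-176.69, 176.69], [-43.24, 126.21], [12.49, 139.97], [-82, 262], [0, 151.66], [-163.58, 163.58]. Speed limits (degrees/s): [159.86, 159.86, 180, 180, 180, 180].

INTERFACE

Orientations are given as [roll, pitch, yaw] about the fixed x, y, z axes, in that order (R = Rz(yaw) Ry(pitch) Rx(roll)).
In Python, from bench import observe, get_image, camera_model, job_done, tip_extent gives the robot as it stands. The module is installed in compiled form; this text tells all that it offers.
- The arm moves only by the tool drive_tool, never from a script. Its argument "motion" is text: rows parted by semicolons, each of 7 numbers parted by spaces: the turn, a rotation vector about the tool's x, y, z in rad, then the shift along the tool's x, y, z in cm, then the opening, from -1 (shut) to 1 (fully open). A call has 1 to 8 rows; each row is the pose to reach, as a shift and turn from the pose commanded when the call began, along the tool's axes at that moment; what a row does not reach only later rows make up. A row lasts 1/12 s, in which the tool goes at most 41.7 mm and 7.16 degrees, less where a joint would pass 70% of its speed; a pose out of reach is approached as far as the arm can. A call with a gripper value outside its range is refused whole. The fingers move at their own pace and stop on an object; the grip force is fixed at half the most. Time passes only in rows, so rows that repeat a pose let the fingers close. It gives the time, the measured TCP pose, the force, the opening and the grip force at its end, in the units of the state.
- observe(): the state, without advancing time (a new reading comes with each control period).
- get_image(name): name is "scene" or "top"; returns the picture (384x512x3 uint8, red, green, blue); there is no depth.
- camera_model(name): a dict with "camera_matrix" (3x3 intrinsics, pixels), "T" (4x4, takes a point from camera to world coordinates). Camera axes: x right, y up, looking along -z (the intrinsics and any distortion apply to the point x, -y, -z); pixel columns grow to the right and rows downward; lengths in m; the calibration is good to about 2 mm. A picture is of the moment at which its call begins. camera_model takes no time and is no camera call.
- job_done(): hands the job in; it is judged then, once.
The state is a dict: "time": time; "joints": joint angles; "dq": joint speeds; "joint_efforts": joint torques, N m; "tcp_pos": TCP position; "eef_rot": TCP orientation; "ft_force": force on the tool from outside, world axes, zero at the start; "ft_torque": the same for the moment, N m; "gripper_width": opening from 0.0 (shut) to 1.0 (fully open); "finger_force": force on a finger pad.
Only numpy, scipy, OpenCV 4.12 (cv2) and the standard library are available. Lean on these libraries where they do the work, as an engineer would, in place of code of your own. Each camera call takes 0.05 s, during which the arm holds its last target. There are 200 camera calls.

## Working session

There is one attempt and no reset: what is moved stays moved. The work goes in short steps, Python scripts to look and compute and a tool call to move; the robot and the scene stay as the last step left them, time stands still between calls to the robot, and variables do not carry over. Pictures are saved under pics/ and viewed, at most 13 in all, crops included, and the job is handed in when it is done.

Besides the shell and the picture viewer there is one more tool, called by a JSON object that holds its "method" and its "body", one argument or row to a line. drive_tool: Moves the arm, as the interface text tells. Its arguments: {"type":"object","properties":{"motion":{"type":"string"}},"required":["motion"]}

```bash
mkdir -p pics; python3 - <<'E'
from bench import *
import cv2
print(tip_extent, observe())
for n in("scene","top"):
    cv2.imwrite(f"pics/{n}0.png",get_image(n)[:,:,::-1]); print(n,camera_model(n))
E
```

```text
0.014 {'time': 0.0, 'joints': array([ 6.07612288e+01,  3.02806555e+01,  8.21578129e+01,  1.62503093e-03,
        6.76874525e+01, -1.02260188e+01]), 'dq': array([ 0.01495381, -0.06349857, -0.0342396 , -0.02644391,  0.0603448 ,
       -0.02499627]), 'joint_efforts': array([-9.60267171e-04, -4.40041208e+01, -1.76588649e+01,  6.33636047e-02,
        5.83223195e-02, -1.47440624e-04]), 'tcp_pos': array([0.20321197, 0.59029296, 0.23554556]), 'eef_rot': array([-1.79876346e+02, -2.38330629e-02,  1.60986603e+02]), 'ft_force': array([-0.76002246,  0.66437253, -0.58082467]), 'ft_torque': array([-0.03439586,  0.00428326, -0.08791077]), 'finger_force': 0.0, 'gripper_width': 0.9992085805909497}
scene {'camera_matrix': array([[371.38799886,   0.        , 259.4610883 ],
       [  0.        , 371.38799886, 189.03943785],
       [  0.        ,   0.        ,   1.        ]]), 'T': array([[-0.65759924,  0.37670565, -0.65242325,  0.00290354],
       [-0.7533508 , -0.32297018,  0.57284626,  0.54759884],
       [ 0.00508117,  0.86820684,  0.49617645,  0.52128015],
       [ 0.        ,  0.        ,  0.        ,  1.        ]])}
top {'camera_matrix': array([[385.00391348,   0.        , 257.88598979],
       [  0.        , 385.00391348, 193.99300708],
       [  0.        ,   0.        ,   1.        ]]), 'T': array([[-0.0049313 ,  0.98162492, -0.19075691,  0.36486204],
       [-0.9999771 , -0.00395672,  0.00548957,  0.052681  ],
       [ 0.00463393,  0.19077961,  0.98162196,  1.02115709],
       [ 0.        ,  0.        ,  0.        ,  1.        ]])}
```

View pics/scene0.png

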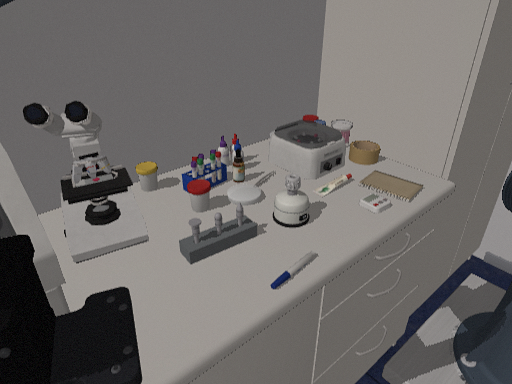

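View pics/top0.png

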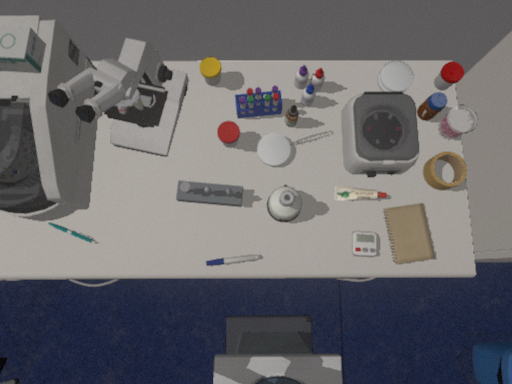

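The scene view shows the stand with three pestles at about (195,230), (218,222), (240,215), and the drive at (292,200). In the top view the stand is at (210,193) and the nut at (286,196). I'll enlarge both.

```bash
python3 - <<'E'
import cv2
a=cv2.imread("pics/scene0.png")[165:265,170:320]; b=cv2.imread("pics/top0.png")[165:230,165:315]
cv2.imwrite("pics/c1.png",cv2.resize(a,None,fx=5.3,fy=5.3,interpolation=cv2.INTER_CUBIC))
cv2.imwrite("pics/c2.png",cv2.resize(b,None,fx=5.3,fy=5.3,interpolation=cv2.INTER_CUBIC))
E
```

```text
(no output)
```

View pics/c1.png

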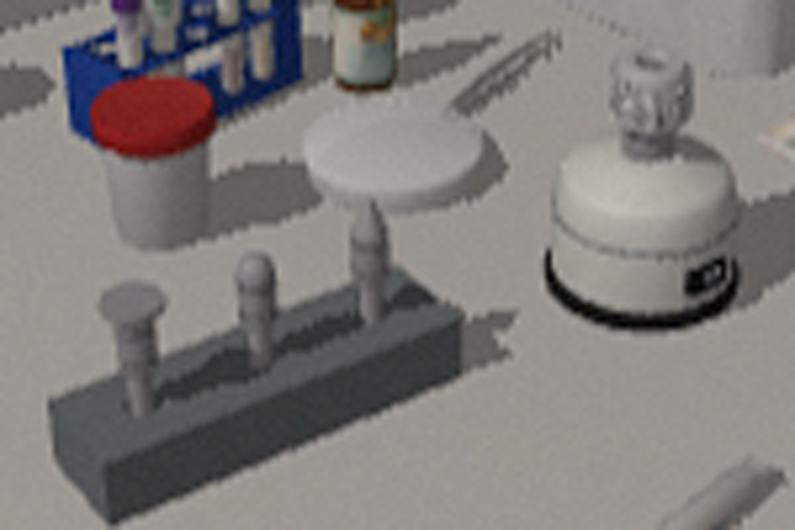

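View pics/c2.png

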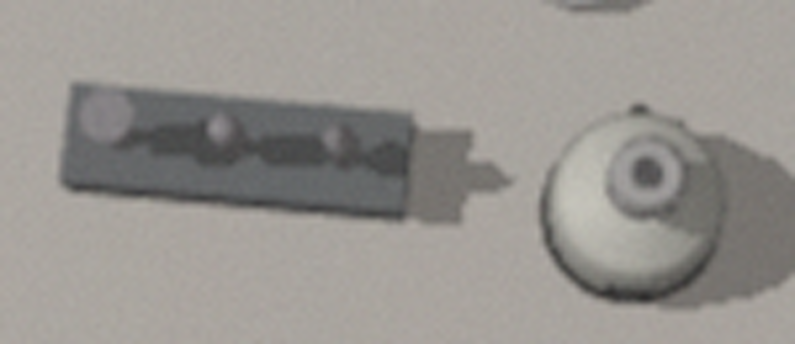

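Dome is the middle pestle: c1 (255,268), c2 (222,128). Nut mouth: c1 (653,62), c2 (647,174). Disc: c1 (132,303), c2 (107,115). Cone tip: c1 (374,203), c2 (336,133).

```bash
cat > h.py <<'E'
import numpy as np
from bench import *
from scipy.optimize import least_squares
def proj(n,P):
    m=camera_model(n);T=m["T"];p=T[:3,:3].T@(np.array(P)-T[:3,3]);q=m["camera_matrix"]@[p[0],-p[1],-p[2]]
    return q[:2]/q[2]
def ray(n,uv,z):
    m=camera_model(n);T=m["T"];K=m["camera_matrix"]
    d=np.linalg.solve(K,[uv[0],uv[1],1]);d=T[:3,:3]@[d[0],-d[1],-d[2]]
    return T[:3,3]+d*(z-T[2,3])/d[2]
def tri(s,t):
    f=lambda P:np.r_[proj("scene",P)-s,proj("top",P)-t]
    r=least_squares(f,[.4,.1,.1]);return r.x,r.fun
E
python3 - <<'E'
from h import *
np.set_printoptions(precision=4,suppress=True)
S=lambda x,y:np.array([(x+.5)/5.3-.5+170,(y+.5)/5.3-.5+165])
T=lambda x,y:np.array([(x+.5)/5.3-.5+165,(y+.5)/5.3-.5+165])
for n,s,t,z in(("dome",S(255,268),T(222,128),.076),("nut",S(653,62),T(647,174),.116),("disc",S(132,303),T(107,115),.083),("cone",S(374,203),T(336,133),.089)):
    print(n,z,*tri(s,t),ray("scene",s,z),ray("top",t,z))
for c in((72,83),(413,113),(407,206)):print(ray("top",T(*c),.032))
p=ray("top",T(632,212),.07);print("house",p)
E
```

```text
dome 0.076 [0.5623 0.1759 0.0757] [-0.1237 -0.0277  0.1064  0.1021] [0.5616 0.1761 0.076 ] [0.5624 0.1761 0.076 ]
nut 0.116 [ 0.5324 -0.0213  0.1144] [-0.0155 -0.0024  0.0104  0.0122] [ 0.5303 -0.0192  0.116 ] [ 0.5321 -0.0212  0.116 ]
disc 0.083 [0.5681 0.23   0.0797] [-0.0005 -0.0001  0.0005  0.0004] [0.564  0.2323 0.083 ] [0.5674 0.2294 0.083 ]
cone 0.089 [0.5562 0.1202 0.0872] [-0.6237 -0.128   0.4998  0.5071] [0.5527 0.1212 0.089 ] [0.5571 0.1213 0.089 ]
[0.5948 0.2568 0.032 ]
[0.5789 0.0874 0.032 ]
[0.5321 0.0902 0.032 ]
house [ 0.5224 -0.0175  0.07  ]
```

{"method": "drive_tool", "body": {
  "motion": "0 0 1.335 -47.4 -27.5 6.0 1; 0 0 1.335 -47.4 -27.5 6.0 1; 0 0 1.335 -47.4 -27.5 6.0 1; 0 0 1.335 -47.4 -27.5 6.0 1; 0 0 1.335 -47.4 -27.5 6.0 1; 0 0 1.335 -47.4 -27.5 6.0 1; 0 0 1.335 -47.4 -27.5 6.0 1; 0 0 1.335 -47.4 -27.5 6.0 1"
}}

```text
time: 0.77
tcp_pos: [0.421, 0.3386, 0.1998]
eef_rot: [-180.0, 0.0, 103.4]
ft_force: [0.6, 0.6, -0.3]
gripper_width: 1.001
finger_force: 0.0
```

```bash
cat >> h.py <<'E'
from scipy.spatial.transform import Rotation as R
def go(P,yaw):
    o=observe();A=R.from_euler("xyz",o["eef_rot"],degrees=True);B=R.from_euler("xyz",[180,0,yaw],degrees=True)
    print("t %.2f"%o["time"],"tcp",o["tcp_pos"].round(4),"rot",o["eef_rot"].round(2),"w %.3f"%o["gripper_width"],"F",o["ft_force"].round(1),"M",o["ft_torque"].round(2),"j6 %.1f"%o["joints"][5])
    print("turn",(A.inv()*B).as_rotvec().round(4),"shift cm",(A.inv().apply(np.array(P)-o["tcp_pos"])*100).round(2))
E
python3 -c "
from h import *
go([.562,.176,.17],84.5)"
```

```text
t 0.77 tcp [0.421  0.3386 0.1998] rot [-1.7996e+02  1.0000e-02  1.0335e+02] w 1.001 F [ 0.6  0.6 -0.3] M [-0.06  0.05  0.03] j6 13.6
turn [-6.00e-04  2.00e-04  3.29e-01] shift cm [-19.07   9.96   2.98]
```

{"method": "drive_tool", "body": {
  "motion": "0 0 0.33 -19 10 3 1; 0 0 0.33 -19 10 3 1; 0 0 0.33 -19 10 3 1; 0 0 0.33 -19 10 3 1; 0 0 0.33 -19 10 3 1; 0 0 0.33 -19 10 3 1; 0 0 0.33 -19 10 3 1; 0 0 0.33 -19 10 3 1"
}}

```text
time: 1.43
tcp_pos: [0.5618, 0.1792, 0.1696]
eef_rot: [-179.9, -0.0, 84.7]
ft_force: [-0.2, 0.2, 0.1]
gripper_width: 1.002
finger_force: 0.0
```

```bash
python3 -c "
from h import *
import cv2
for n,(x,y) in dict(scene=(160,140),top=(150,150)).items():
    a=get_image(n)[y:y+120,x:x+130,::-1]; cv2.imwrite(f'pics/{n}1.png',a)
b=[cv2.resize(cv2.imread(f'pics/{n}1.png'),None,fx=3,fy=4,interpolation=2) for n in('scene','top')]
b=[cv2.resize(cv2.imread(f'pics/{n}1.png'),None,fx=3,fy=3,interpolation=2) for n in('scene','top')]
cv2.imwrite('pics/pair1.png',cv2.hconcat(b))
go([.562,.176,.17],84.5)"
```

```text
t 1.53 tcp [0.5609 0.1806 0.1701] rot [-179.9    -0.     84.87] w 1.000 F [-0.  -0.4 -0.4] M [-0.12  0.1  -0.  ] j6 12.1
turn [-0.0018 -0.0001  0.0064] shift cm [-0.45  0.15  0.01]
```

View pics/pair1.png

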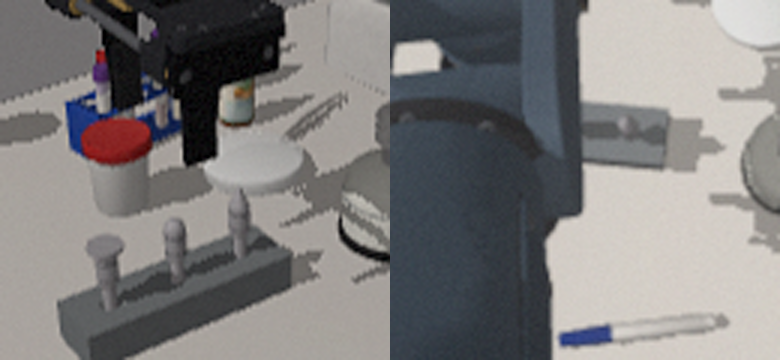

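{"method": "drive_tool", "body": {
  "motion": "0 0 0.006 -0.45 0.15 2 1; 0 0 0.006 -0.45 0.15 4 1; 0 0 0.006 -0.45 0.15 6 1; 0 0 0.006 -0.45 0.15 6 1; 0 0 0.006 -0.45 0.15 6 1"
}}

```text
time: 1.95
tcp_pos: [0.5617, 0.1762, 0.1098]
eef_rot: [-179.8, 0.0, 84.6]
ft_force: [0.2, 0.1, -0.3]
gripper_width: 0.997
finger_force: 0.0
```

```bash
python3 -c "
from h import *
import cv2
x,y=180,140
a=get_image('scene')[y:y+120,x:x+130,::-1]; cv2.imwrite('pics/s2.png',cv2.resize(a,None,fx=5,fy=5,interpolation=2))
p=observe()['tcp_pos']
for dz in (0,-.014): print(proj('scene',p+[0,0,dz]), (proj('scene',p+[0,0,dz])-[x,y]+.5)*5-.5)
go([.562,.176,.067],84.5)"
```

```text
[216.46646936 201.08752734] [184.33234678 307.43763672]
[216.81159603 206.70415678] [186.05798014 335.52078389]
t 2.00 tcp [0.563  0.1761 0.1109] rot [-1.800e+02 -1.000e-02  8.456e+01] w 0.997 F [ 0.8 -0.4  0.3] M [-0.09  0.02  0.03] j6 12.0
turn [-0.0001 -0.0001  0.001 ] shift cm [-0.02 -0.1   4.39]
```

View pics/s2.png

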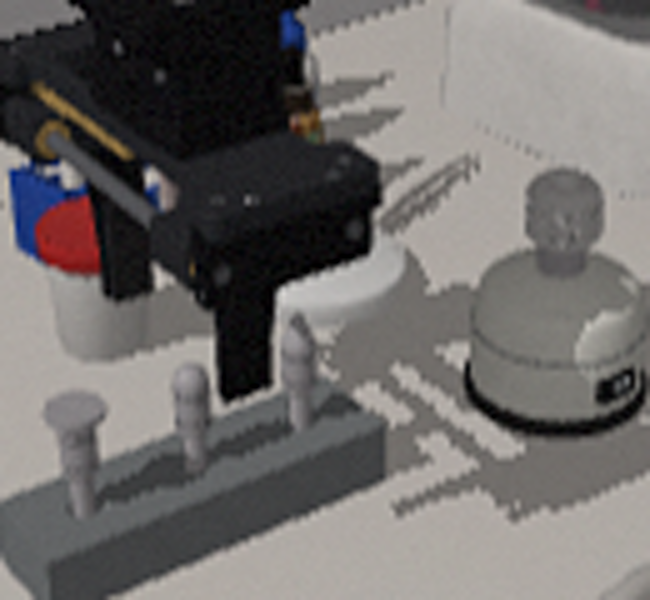

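The gripper is centred over the dome pestle (crop (190,385); fingertips at (125,295) and (245,393), consistent with the prediction). Descend and grip.

{"method": "drive_tool", "body": {
  "motion": "0 0 0 0 -0.05 1.5 1; 0 0 0 0 -0.05 3 1; 0 0 0 0 -0.05 4.4 1; 0 0 0 0 -0.05 4.4 1; 0 0 0 0 -0.05 4.4 0; 0 0 0 0 -0.05 4.4 -0.3; 0 0 0 0 -0.05 4.4 -0.6; 0 0 0 0 -0.05 4.4 -0.7"
}}

```text
time: 2.67
tcp_pos: [0.5639, 0.175, 0.0675]
eef_rot: [179.9, -0.0, 84.4]
ft_force: [0.4, 0.1, 0.5]
gripper_width: 0.782
finger_force: 0.0
```

{"method": "drive_tool", "body": {
  "motion": "0 0 0 0 0 0 -0.8; 0 0 0 0 0 0 -0.9; 0 0 0 0 0 0 -1; 0 0 0 0 0 0 -1; 0 0 0 0 0 0 -1; 0 0 0 0 0 0 -1; 0 0 0 0 0 0 -1; 0 0 0 0 0 0 -1"
}}

```text
time: 3.33
tcp_pos: [0.563, 0.1748, 0.0662]
eef_rot: [-180.0, 0.0, 84.4]
ft_force: [-1.1, -0.2, 0.0]
gripper_width: 0.17
finger_force: 12.6
```

```bash
python3 -c "
from h import *
go([.562,.176,.2],84.5);print(observe()['finger_force'])"
```

```text
t 3.33 tcp [0.563  0.1748 0.0662] rot [-179.99    0.     84.44] w 0.170 F [-1.1 -0.2  0. ] M [-0.09  0.05 -0.04] j6 12.0
turn [-0.0002  0.     -0.001 ] shift cm [  0.11  -0.12 -13.38]
12.595571276906412
```

{"method": "drive_tool", "body": {
  "motion": "0 0 0 0 0 0 -1; 0 0 0 0 0 0 -1; 0 0 0 0 0 -1 -1; 0 0 0 0 0 -3 -1; 0 0 0 0 0 -6 -1; 0 0 0 0 0 -9 -1; 0 0 0 0 0 -12 -1; 0 0 0 0 0 -14 -1"
}}

```text
time: 4.0
tcp_pos: [0.5639, 0.175, 0.2099]
eef_rot: [179.8, -0.1, 84.4]
ft_force: [1.4, -0.4, -0.8]
gripper_width: 0.171
finger_force: 29.8
```

{"method": "drive_tool", "body": {
  "motion": "0 0 0 0 0 0 -1; 0 0 0 0 0 0 -1; 0 0 0 0 0 0 -1"
}}

```text
time: 4.25
tcp_pos: [0.562, 0.1747, 0.2055]
eef_rot: [-179.9, 0.0, 84.4]
ft_force: [0.5, -0.1, -0.9]
gripper_width: 0.167
finger_force: 29.8
```

```bash
python3 -c "
from h import *
import cv2
x,y=180,100
a=get_image('scene')[y:y+120,x:x+130,::-1]; cv2.imwrite('pics/s3.png',cv2.resize(a,None,fx=5,fy=5,interpolation=2))
go([.5315,-.0205,.205],84.5);print(observe()['finger_force'])"
```

```text
t 4.30 tcp [0.5617 0.1747 0.2048] rot [-1.7981e+02  4.0000e-02  8.4440e+01] w 0.168 F [-0.3  0.1 -0.9] M [-0.08  0.1  -0.01] j6 12.0
turn [-0.0034  0.0008 -0.001 ] shift cm [-19.72  -1.12   0.  ]
29.765335758856963
```

View pics/s3.png

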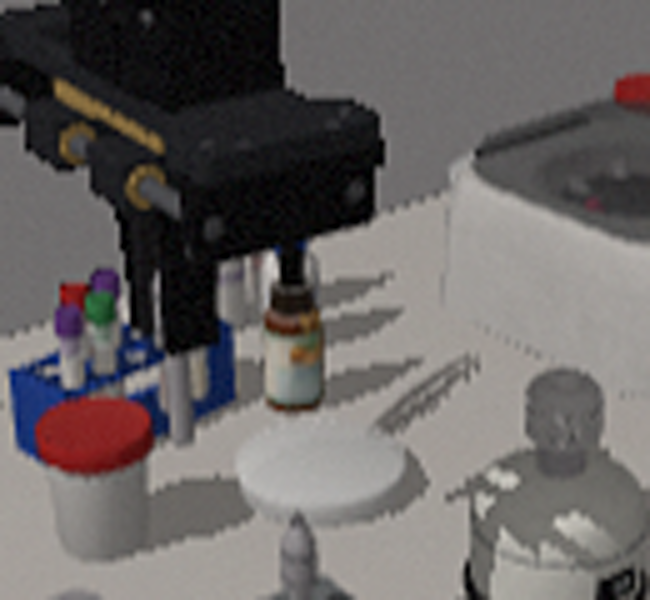

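The pestle is held upright, shank from (178,345) to foot (182,440) in the crop. Carry it above the nut.

{"method": "drive_tool", "body": {
  "motion": "0 0 0 -2 -0.2 0 -1; 0 0 0 -5 -0.4 0 -1; 0 0 0 -9 -0.6 0 -1; 0 0 0 -13 -0.8 0 -1; 0 0 0 -16.5 -1 0 -1; 0 0 0 -18.7 -1.1 0 -1; 0 0 0 -19.7 -1.1 0 -1; 0 0 0 -19.7 -1.1 0 -1"
}}

```text
time: 4.97
tcp_pos: [0.5324, -0.0219, 0.205]
eef_rot: [-179.8, -0.0, 84.2]
ft_force: [-0.6, 0.6, -0.5]
gripper_width: 0.17
finger_force: 29.8
```

{"method": "drive_tool", "body": {
  "motion": "0 0 0 0 0 0 -1; 0 0 0 0 0 0 -1; 0 0 0 0 0 0 -1"
}}

```text
time: 5.22
tcp_pos: [0.533, -0.0186, 0.206]
eef_rot: [-180.0, -0.0, 84.6]
ft_force: [-0.8, -0.5, -0.9]
gripper_width: 0.165
finger_force: 29.8
```

```bash
python3 -c "
from h import *
import cv2
x,y=245,130
im=get_image('scene');cv2.imwrite('pics/full4.png',im[:,:,::-1])
a=im[y:y+100,x:x+100,::-1]; cv2.imwrite('pics/s4.png',cv2.resize(a,None,fx=6,fy=6,interpolation=2))
print(ray('scene',(216,187.7),.1423))
p=observe()['tcp_pos']
print((proj('scene',p-[0,0,.0625])-[x,y]+.5)*6-.5)
go([.5315,-.0205,.205],84.5);print(observe()['finger_force'])"
```

```text
[0.56390888 0.17459807 0.1423    ]
[286.80559331 214.68992978]
t 5.27 tcp [ 0.5331 -0.0187  0.2061] rot [-1.7998e+02 -2.0000e-02  8.4560e+01] w 0.167 F [ 0.5  0.2 -0.9] M [-0.11  0.06  0.04] j6 -8.6
turn [-0.0004 -0.0004  0.0011] shift cm [-0.2  -0.14  0.11]
29.765330803056713
```

View pics/s4.png

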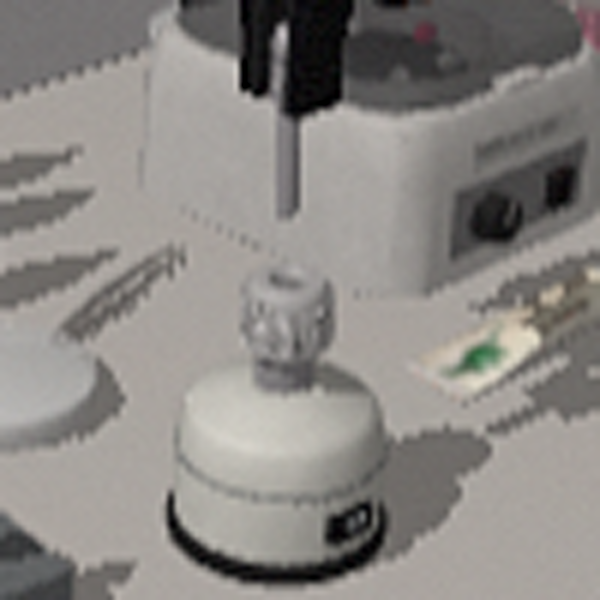

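Foot at crop (287,215), exactly as predicted from the TCP; mouth centre at (289,277). Nudge, then lower gently.

{"method": "drive_tool", "body": {
  "motion": "0 0 0 -0.1 -0.15 0.6 -1; 0 0 0 -0.1 -0.15 1.2 -1; 0 0 0 -0.1 -0.15 1.8 -1; 0 0 0 -0.1 -0.15 1.8 -1; 0 0 0 -0.1 -0.15 1.8 -1; 0 0 0 -0.1 -0.15 1.8 -1; 0 0 0 -0.1 -0.15 1.8 -1; 0 0 0 -0.1 -0.15 1.8 -1"
}}

```text
time: 5.93
tcp_pos: [0.5317, -0.0212, 0.1885]
eef_rot: [180.0, 0.0, 84.4]
ft_force: [-1.2, 0.6, -1.3]
gripper_width: 0.167
finger_force: 29.8
```

```bash
python3 -c "
from h import *
import cv2
for n in ('scene','top'):
    im=get_image(n);cv2.imwrite(f'pics/full5{n}.png',im[:,:,::-1])
    go([.5313,-.0200,.188],84.5)
b=[]
for n,(x,y) in dict(scene=(270,150),top=(262,172)).items():
    b.append(cv2.resize(cv2.imread(f'pics/full5{n}.png')[y:y+50,x:x+50],None,fx=8,fy=8,interpolation=2))
    p=observe()['tcp_pos']
    for q in ([p[0],p[1],.116],[.5313,-.02,.116],p-[0,0,.0625]):print(n,(proj(n,q)-[x,y]+.5)*8-.5)
cv2.imwrite('pics/pair5.png',cv2.hconcat(b))
"
```

```text
t 5.98 tcp [ 0.5317 -0.0211  0.1885] rot [179.97   0.    84.43] w 0.171 F [-0.5 -0.7 -0.2] M [-0.08  0.06 -0.  ] j6 -8.8
turn [ 0.0006  0.0001 -0.0012] shift cm [ 0.11 -0.05  0.05]
t 6.03 tcp [ 0.5316 -0.0211  0.1885] rot [179.97   0.    84.44] w 0.169 F [ 0.3 -0.3 -0.6] M [-0.08  0.02  0.01] j6 -8.8
turn [ 0.0005  0.0001 -0.0011] shift cm [ 0.11 -0.04  0.05]
scene [187.33195665 210.24307887]
scene [185.49934459 211.77124953]
scene [189.04189207 179.86429696]
top [200.60719322 208.52531551]
top [196.95308875 209.61404633]
top [203.24409264 202.3845273 ]
```

View pics/pair5.png

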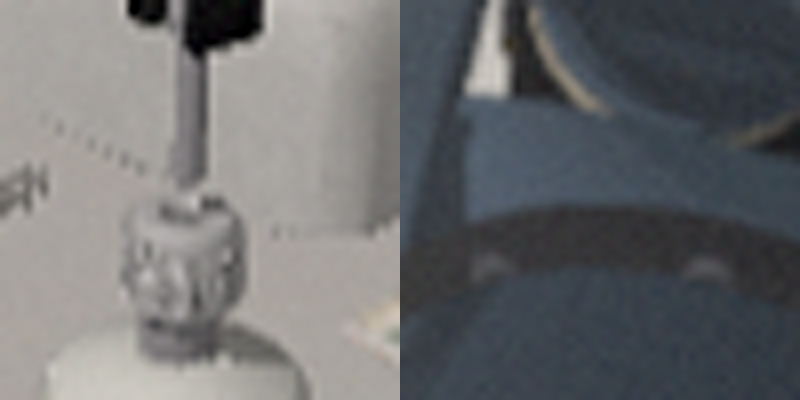

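{"method": "drive_tool", "body": {
  "motion": "0 0 0 0.08 -0.02 0.4 -1; 0 0 0 0.08 -0.02 0.7 -1; 0 0 0 0.08 -0.02 1.0 -1; 0 0 0 0.08 -0.02 1.2 -1; 0 0 0 0.08 -0.02 1.4 -1; 0 0 0 0.08 -0.02 1.6 -1; 0 0 0 0.08 -0.02 1.8 -1; 0 0 0 0.08 -0.02 1.8 -1"
}}

```text
time: 6.7
tcp_pos: [0.5311, -0.0202, 0.1698]
eef_rot: [-180.0, -0.0, 84.4]
ft_force: [-0.8, -0.2, -1.2]
gripper_width: 0.169
finger_force: 29.8
```

```bash
python3 -c "
from h import *
go([.5313,-.0200,.170],84.5)"
```

```text
t 6.70 tcp [ 0.5311 -0.0202  0.1698] rot [-179.96   -0.     84.44] w 0.169 F [-0.8 -0.2 -1.2] M [-0.11  0.04 -0.03] j6 -8.7
turn [-0.0008 -0.0001 -0.001 ] shift cm [ 0.02  0.02 -0.02]
```

{"method": "drive_tool", "body": {
  "motion": "0 0 0 0 0 0.2 -1; 0 0 0 0 0 0.4 -1; 0 0 0 0 0 0.6 -1; 0 0 0 0 0 0.8 -1; 0 0 0 0 0 1.0 -1; 0 0 0 0 0 1.2 -1; 0 0 0 0 0 1.2 -1"
}}

```text
time: 7.28
tcp_pos: [0.5313, -0.0203, 0.1579]
eef_rot: [-180.0, 0.0, 84.4]
ft_force: [0.7, -1.5, -1.7]
gripper_width: 0.17
finger_force: 29.8
```

{"method": "drive_tool", "body": {
  "motion": "0 0 0 0 0 0.2 -1; 0 0 0 0 0 0.4 -1; 0 0 0 0 0 0.6 -1; 0 0 0 0 0 0.8 -1; 0 0 0 0 0 0.8 -1"
}}

```text
time: 7.7
tcp_pos: [0.5313, -0.0202, 0.1499]
eef_rot: [-180.0, 0.0, 84.4]
ft_force: [-0.0, 0.3, -0.6]
gripper_width: 0.168
finger_force: 29.8
```

```bash
python3 -c "
from h import *
go([.5313,-.0200,.1345],84.5)"
```

```text
t 7.70 tcp [ 0.5313 -0.0202  0.1499] rot [-179.98    0.     84.44] w 0.168 F [-0.   0.3 -0.6] M [-0.2  -0.04 -0.05] j6 -8.7
turn [-0.0003  0.     -0.001 ] shift cm [ 0.02 -0.    1.54]
```

{"method": "drive_tool", "body": {
  "motion": "0 0 0 0 0 0.2 -1; 0 0 0 0 0 0.4 -1; 0 0 0 0 0 0.6 -1; 0 0 0 0 0 0.8 -1; 0 0 0 0 0 1.0 -1; 0 0 0 0 0 1.2 -1; 0 0 0 0 0 1.2 -1"
}}

```text
time: 8.28
tcp_pos: [0.532, -0.0206, 0.138]
eef_rot: [179.9, 0.0, 84.4]
ft_force: [3.0, -3.3, -1.3]
gripper_width: 0.169
finger_force: 29.8
```

{"method": "drive_tool", "body": {
  "motion": "0 0 0 0 0 0.1 -1; 0 0 0 0 0 0.15 -1; 0 0 0 0 0 0.2 -1"
}}

```text
time: 8.53
tcp_pos: [0.532, -0.0205, 0.1365]
eef_rot: [179.9, 0.0, 84.4]
ft_force: [2.1, -3.5, 1.0]
gripper_width: 0.169
finger_force: 29.8
```

{"method": "drive_tool", "body": {
  "motion": "0 0 0 -0.05 0.05 0 -1; 0 0 0 -0.05 0.05 0.05 -1; 0 0 0 -0.05 0.05 0.1 -1; 0 0 0 -0.05 0.05 0.1 -1"
}}

```text
time: 8.87
tcp_pos: [0.532, -0.0208, 0.1353]
eef_rot: [180.0, 0.0, 84.4]
ft_force: [2.1, -2.3, 0.9]
gripper_width: 0.168
finger_force: 29.8
```

{"method": "drive_tool", "body": {
  "motion": "0 0 0 0 0 0.05 -1; 0 0 0 0 0 0.1 -1; 0 0 0 0 0 0.1 -1"
}}

```text
time: 9.12
tcp_pos: [0.5319, -0.0208, 0.1342]
eef_rot: [180.0, 0.0, 84.4]
ft_force: [2.7, -1.3, 1.4]
gripper_width: 0.168
finger_force: 29.8
```

{"method": "drive_tool", "body": {
  "motion": "0 0 0 -0.02 0.05 0.05 -1; 0 0 0 -0.02 0.05 0.1 -1; 0 0 0 -0.02 0.05 0.1 -1"
}}

```text
time: 9.37
tcp_pos: [0.5322, -0.0209, 0.134]
eef_rot: [-180.0, -0.0, 84.4]
ft_force: [0.3, -1.7, 7.2]
gripper_width: 0.174
finger_force: 29.8
```

{"method": "drive_tool", "body": {
  "motion": "0 0 0 0 0 0.05 -1; 0 0 0 0 0 0.1 -1; 0 0 0 0 0 0.1 -1"
}}

```text
time: 9.62
tcp_pos: [0.5324, -0.0209, 0.1339]
eef_rot: [180.0, 0.0, 84.4]
ft_force: [-0.9, -2.6, 11.7]
gripper_width: 0.167
finger_force: 29.7
```

Home: floor felt at TCP z 0.134 with about 11 N. Relieve the push and let go.

{"method": "drive_tool", "body": {
  "motion": "0 0 0 0 0 -0.12 -1; 0 0 0 0 0 -0.12 -1; 0 0 0 0 0 -0.12 -0.7; 0 0 0 0 0 -0.12 -0.6; 0 0 0 0 0 -0.12 -0.4; 0 0 0 0 0 -0.12 -0.2; 0 0 0 0 0 -0.12 0.2; 0 0 0 0 0 -0.12 0.2"
}}

```text
time: 10.28
tcp_pos: [0.5313, -0.0205, 0.1328]
eef_rot: [-179.9, -0.0, 84.4]
ft_force: [-0.2, -0.7, -0.9]
gripper_width: 0.418
finger_force: 0.0
```

{"method": "drive_tool", "body": {
  "motion": "0 0 0 0 0 0 0.2; 0 0 0 0 0 0 0.2; 0 0 0 0 0 0 0.2; 0 0 0 0 0 0 0.2"
}}

```text
time: 10.62
tcp_pos: [0.5322, -0.021, 0.1334]
eef_rot: [-180.0, -0.0, 84.4]
ft_force: [-0.2, -0.2, 0.5]
gripper_width: 0.59
finger_force: 0.0
```

```bash
python3 -c "
from h import *
import cv2
im=get_image('scene');x,y=245,110
cv2.imwrite('pics/s6.png',cv2.resize(im[y:y+90,x:x+90,::-1],None,fx=6,fy=6,interpolation=2))
go([.5322,-.0208,.105],84.5);print(observe()['finger_force'])"
```

```text
t 10.67 tcp [ 0.5323 -0.021   0.1335] rot [-179.99   -0.     84.44] w 0.596 F [ 0.5 -0.7  0. ] M [-0.08  0.09  0.01] j6 -8.7
turn [-0.0001 -0.0001 -0.0011] shift cm [ 0.02 -0.01  2.85]
0.0
```

View pics/s6.png

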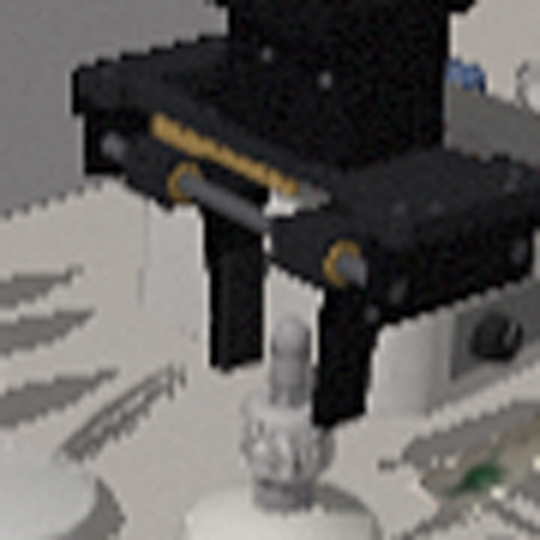

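Pestle stands upright in the collet (dome top (290,325), collar just above the nut at (288,405)). Lower and grip the nut.

{"method": "drive_tool", "body": {
  "motion": "0 0 0 0 0 0.7 0.2; 0 0 0 0 0 1.4 0.2; 0 0 0 0 0 2.1 0.2; 0 0 0 0 0 2.8 0.2; 0 0 0 0 0 2.8 0.2; 0 0 0 0 0 2.8 -0.1; 0 0 0 0 0 2.8 -0.3; 0 0 0 0 0 2.8 -0.5"
}}

```text
time: 11.33
tcp_pos: [0.5325, -0.0211, 0.1056]
eef_rot: [180.0, 0.0, 84.4]
ft_force: [0.3, 0.3, -1.1]
gripper_width: 0.452
finger_force: 0.0
```

{"method": "drive_tool", "body": {
  "motion": "0 0 0 0 0 0 -1; 0 0 0 0 0 0 -1; 0 0 0 0 0 0 -1; 0 0 0 0 0 0 -1; 0 0 0 0 0 0 -1; 0 0 0 0 0 0 -1"
}}

```text
time: 11.83
tcp_pos: [0.5321, -0.021, 0.1057]
eef_rot: [-180.0, 0.0, 84.5]
ft_force: [-2.7, 0.2, 2.8]
gripper_width: 0.412
finger_force: 30.0
```

```bash
python3 -c "
from h import *
go([.5322,-.0208,.105],84.5);print(observe()['finger_force'])"
```

```text
t 11.83 tcp [ 0.5321 -0.021   0.1057] rot [-1.7998e+02  1.0000e-02  8.4460e+01] w 0.412 F [-2.7  0.2  2.8] M [-0.15  0.32  0.07] j6 -8.7
turn [-0.0003  0.0001 -0.0007] shift cm [0.02 0.01 0.07]
30.00036819860952
```

{"method": "drive_tool", "body": {
  "motion": "0 0 0.04 0 0 0 -1; 0 0 0.09 0 0 0 -1; 0 0 0.14 0 0 0 -1; 0 0 0.19 0 0 0 -1; 0 0 0.24 0 0 0 -1; 0 0 0.28 0 0 0 -1; 0 0 0.3 0 0 0 -1; 0 0 0.3 0 0 0 -1"
}}

```text
time: 12.5
tcp_pos: [0.5325, -0.0211, 0.1057]
eef_rot: [180.0, 0.0, 67.2]
ft_force: [-2.0, -0.6, 3.8]
gripper_width: 0.405
finger_force: 30.0
```

```bash
python3 -c "
from h import *
go([.5322,-.0208,.105],84.5);print(observe()['finger_force'])"
```

```text
t 12.50 tcp [ 0.5325 -0.0211  0.1057] rot [179.97   0.    67.25] w 0.405 F [-2.  -0.6  3.8] M [-0.2   0.26  0.06] j6 8.5
turn [ 5.000e-04  1.000e-04 -3.011e-01] shift cm [ 0.02 -0.04  0.07]
30.00091427679763
```

{"method": "drive_tool", "body": {
  "motion": "0 0 0.04 0 0 0 -1; 0 0 0.08 0 0 0 -1; 0 0 0.12 0 0 0 -1; 0 0 0.16 0 0 0 -1; 0 0 0.2 0 0 0 -1"
}}

```text
time: 12.92
tcp_pos: [0.5327, -0.0212, 0.1057]
eef_rot: [179.9, -0.0, 55.8]
ft_force: [0.4, 0.1, 2.3]
gripper_width: 0.411
finger_force: 30.0
```

```bash
python3 -c "
from h import *
go([.5322,-.0208,.105],84.5);print(observe()['finger_force'])"
```

```text
t 12.92 tcp [ 0.5327 -0.0212  0.1057] rot [179.94  -0.    55.77] w 0.411 F [0.4 0.1 2.3] M [-0.28  0.22  0.24] j6 20.0
turn [ 1.100e-03  2.000e-04 -5.015e-01] shift cm [ 0.01 -0.07  0.07]
29.99885919618464
```

```bash
cat > r.py <<'E'
from bench import observe
o=observe();print("t %.2f yaw %.2f Mz %.3f tau6 %.3f dq6 %.1f"%(o["time"],o["eef_rot"][2],o["ft_torque"][2],o["joint_efforts"][5],o["dq"][5]),o["ft_force"].round(1),o["tcp_pos"].round(4))
E
python3 r.py
```

```text
t 12.92 yaw 55.77 Mz 0.236 tau6 -0.056 dq6 27.2 [0.4 0.1 2.3] [ 0.5327 -0.0212  0.1057]
```

{"method": "drive_tool", "body": {
  "motion": "0 0 0.03 0 0 0 -1; 0 0 0.06 0 0 0 -1; 0 0 0.09 0 0 0 -1"
}}

```text
time: 13.17
tcp_pos: [0.5328, -0.0213, 0.1057]
eef_rot: [179.9, -0.0, 50.6]
ft_force: [-0.8, -0.6, 1.2]
gripper_width: 0.408
finger_force: 30.0
```

```bash
python3 r.py
```

```text
t 13.17 yaw 50.64 Mz 0.269 tau6 0.022 dq6 20.6 [-0.8 -0.6  1.2] [ 0.5328 -0.0213  0.1057]
```

{"method": "drive_tool", "body": {
  "motion": "0 0 0.03 0 0 0 -1; 0 0 0.06 0 0 0 -1; 0 0 0.09 0 0 0 -1"
}}

```text
time: 13.42
tcp_pos: [0.5329, -0.0214, 0.1057]
eef_rot: [179.9, -0.0, 45.5]
ft_force: [-0.1, -1.6, 1.9]
gripper_width: 0.414
finger_force: 30.0
```

```bash
python3 r.py
```

```text
t 13.42 yaw 45.48 Mz 0.307 tau6 0.022 dq6 20.4 [-0.1 -1.6  1.9] [ 0.5329 -0.0214  0.1057]
```

{"method": "drive_tool", "body": {
  "motion": "0 0 0.03 0 0 0 -1; 0 0 0.06 0 0 0 -1; 0 0 0.09 0 0 0 -1"
}}

```text
time: 13.67
tcp_pos: [0.533, -0.0215, 0.1057]
eef_rot: [179.9, -0.0, 40.3]
ft_force: [-0.5, -1.6, 2.7]
gripper_width: 0.409
finger_force: 30.0
```

```bash
python3 r.py
```

```text
t 13.67 yaw 40.33 Mz 0.233 tau6 0.022 dq6 20.4 [-0.5 -1.6  2.7] [ 0.533  -0.0215  0.1057]
```

{"method": "drive_tool", "body": {
  "motion": "0 0 0.03 0 0 0 -1; 0 0 0.06 0 0 0 -1; 0 0 0.09 0 0 0 -1"
}}

```text
time: 13.92
tcp_pos: [0.5331, -0.0216, 0.1057]
eef_rot: [179.9, -0.0, 35.2]
ft_force: [-0.8, -1.5, 1.5]
gripper_width: 0.411
finger_force: 30.0
```

```bash
python3 r.py
```

```text
t 13.92 yaw 35.17 Mz 0.248 tau6 0.023 dq6 20.4 [-0.8 -1.5  1.5] [ 0.5331 -0.0216  0.1057]
```

{"method": "drive_tool", "body": {
  "motion": "0 0 0.03 0 0 0 -1; 0 0 0.06 0 0 0 -1; 0 0 0.09 0 0 0 -1"
}}

```text
time: 14.17
tcp_pos: [0.5331, -0.0217, 0.1057]
eef_rot: [179.9, -0.1, 30.0]
ft_force: [-1.4, -2.3, 1.4]
gripper_width: 0.406
finger_force: 30.0
```

```bash
python3 r.py
```

```text
t 14.17 yaw 30.02 Mz 0.306 tau6 0.023 dq6 20.4 [-1.4 -2.3  1.4] [ 0.5331 -0.0217  0.1057]
```

{"method": "drive_tool", "body": {
  "motion": "0 0 0.03 0 0 0 -1; 0 0 0.06 0 0 0 -1; 0 0 0.09 0 0 0 -1"
}}

```text
time: 14.42
tcp_pos: [0.5332, -0.0218, 0.1057]
eef_rot: [179.9, -0.1, 24.9]
ft_force: [-0.2, -2.8, 1.1]
gripper_width: 0.405
finger_force: 30.0
```

```bash
python3 r.py
```

```text
t 14.42 yaw 24.87 Mz 0.221 tau6 0.025 dq6 20.5 [-0.2 -2.8  1.1] [ 0.5332 -0.0218  0.1057]
```

{"method": "drive_tool", "body": {
  "motion": "0 0 0.03 0 0 0 -1; 0 0 0.06 0 0 0 -1; 0 0 0.09 0 0 0 -1"
}}

```text
time: 14.67
tcp_pos: [0.5332, -0.0219, 0.1057]
eef_rot: [179.9, -0.1, 19.7]
ft_force: [0.0, -3.0, 0.7]
gripper_width: 0.408
finger_force: 30.0
```

```bash
python3 r.py
```

```text
t 14.67 yaw 19.72 Mz 0.333 tau6 0.042 dq6 20.4 [ 0.  -3.   0.7] [ 0.5332 -0.0219  0.1057]
```

{"method": "drive_tool", "body": {
  "motion": "0 0 0.03 0 0 0 -1; 0 0 0.06 0 0 0 -1; 0 0 0.09 0 0 0 -1"
}}

```text
time: 14.92
tcp_pos: [0.5333, -0.022, 0.1057]
eef_rot: [179.9, -0.1, 14.6]
ft_force: [-0.1, -3.3, 0.9]
gripper_width: 0.409
finger_force: 30.0
```

```bash
python3 r.py
```

```text
t 14.92 yaw 14.57 Mz 0.283 tau6 0.068 dq6 20.4 [-0.1 -3.3  0.9] [ 0.5333 -0.022   0.1057]
```

{"method": "drive_tool", "body": {
  "motion": "0 0 0.03 0 0 0 -1; 0 0 0.06 0 0 0 -1; 0 0 0.09 0 0 0 -1"
}}

```text
time: 15.17
tcp_pos: [0.5333, -0.0221, 0.1057]
eef_rot: [179.9, -0.1, 9.4]
ft_force: [-0.2, -3.6, 1.3]
gripper_width: 0.411
finger_force: 30.0
```

```bash
python3 r.py
```

```text
t 15.17 yaw 9.43 Mz 0.319 tau6 0.100 dq6 20.4 [-0.2 -3.6  1.3] [ 0.5333 -0.0221  0.1057]
```

{"method": "drive_tool", "body": {
  "motion": "0 0 0.03 0 0 0 -1; 0 0 0.06 0 0 0 -1; 0 0 0.09 0 0 0 -1"
}}

```text
time: 15.42
tcp_pos: [0.5333, -0.0222, 0.1057]
eef_rot: [179.9, -0.1, 4.3]
ft_force: [-0.4, -3.9, 0.8]
gripper_width: 0.408
finger_force: 30.0
```

```bash
python3 r.py
```

```text
t 15.42 yaw 4.29 Mz 0.387 tau6 0.135 dq6 20.3 [-0.4 -3.9  0.8] [ 0.5333 -0.0222  0.1057]
```

{"method": "drive_tool", "body": {
  "motion": "0 0 0.03 0 0 0 -1; 0 0 0.06 0 0 0 -1"
}}

```text
time: 15.58
tcp_pos: [0.5333, -0.0223, 0.1057]
eef_rot: [179.9, -0.1, 0.9]
ft_force: [-0.9, -5.1, 0.6]
gripper_width: 0.408
finger_force: 30.0
```

```bash
python3 r.py
```

```text
t 15.58 yaw 0.86 Mz 0.422 tau6 0.158 dq6 20.3 [-0.9 -5.1  0.6] [ 0.5333 -0.0223  0.1057]
```

{"method": "drive_tool", "body": {
  "motion": "0 0 0.03 0 0 0 -1; 0 0 0.06 0 0 0 -1"
}}

```text
time: 15.75
tcp_pos: [0.5333, -0.0224, 0.1057]
eef_rot: [179.9, -0.1, -2.6]
ft_force: [0.1, -4.0, 0.2]
gripper_width: 0.409
finger_force: 30.0
```

```bash
python3 r.py
```

```text
t 15.75 yaw -2.57 Mz 0.451 tau6 0.182 dq6 20.5 [ 0.1 -4.   0.2] [ 0.5333 -0.0224  0.1057]
```

Firm grip: about 0.19 N m above slack. Release and retreat.

{"method": "drive_tool", "body": {
  "motion": "0 0 0 0 0 0 -0.2; 0 0 0 0 0 0 0; 0 0 0 0 0 0 0.4; 0 0 0 0 0 0 0.4; 0 0 0 0 0 0 0.4; 0 0 0 0 0 0 0.4; 0 0 0 0 0 0 0.4; 0 0 0 0 0 0 0.4"
}}

```text
time: 16.42
tcp_pos: [0.5322, -0.0208, 0.1054]
eef_rot: [-180.0, 0.0, -2.6]
ft_force: [0.1, 0.9, 0.3]
gripper_width: 0.696
finger_force: 0.0
```

{"method": "drive_tool", "body": {
  "motion": "0 0 0 0 0 -1 0.4; 0 0 0 0 0 -3 0.4; 0 0 0 0 0 -5.5 0.4; 0 0 0 0 0 -8 0.4; 0 0 0 0 0 -10.5 0.4; 0 0 0 0 0 -12 0.4; 0 0 0 0 0 -12 0.4; 0 0 0 0 0 -12 0.4"
}}

```text
time: 17.08
tcp_pos: [0.5326, -0.021, 0.2267]
eef_rot: [180.0, -0.1, -2.6]
ft_force: [0.4, 0.2, -0.4]
gripper_width: 0.7
finger_force: 0.0
```

```bash
python3 -c "
from h import *
import cv2
im=get_image('scene');x,y=180,120
cv2.imwrite('pics/s7.png',cv2.resize(im[y:y+140,x:x+140,::-1],None,fx=4,fy=4,interpolation=2))"; python3 r.py
```

```text
t 17.13 yaw -2.64 Mz 0.030 tau6 0.001 dq6 -0.1 [-1.   0.5  0.8] [ 0.5318 -0.0209  0.2255]
```

View pics/s7.png

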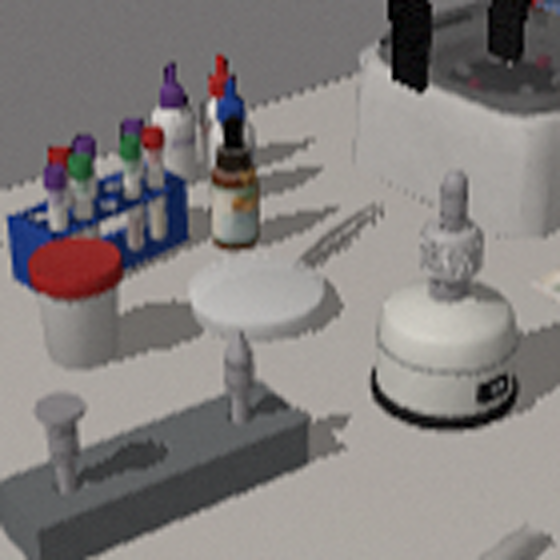

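The dome pestle stands upright in the nut (dome at (454,175), nut at (450,250)). The disc and cone pestles are still in the stand, and the gripper is clear.

```bash
python3 -c "
from bench import *
print(job_done())"
```

```text
the job is handed in; nothing more can be done
None
```

The dome pestle is upright and fully home in the collet, and the nut is tightened to about 0.19 N m above slack, inside the firm-grip range. The other two pestles are still in the stand, the gripper is clear, and the job is handed in; the judge gave no verdict.

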